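# Zero the index knob and thread the alignment rod

### The job

On the bead-drilling stand, turn the index knob until its pointer reads zero and let go of the knob: that opens the slot in the plate under the head. Then take the long rod out of the rack, leaving the short one, and thread it upright down through the upper bushing and on into the lower bushing. Finish while still holding the rod still without forcing it sideways, its tip about halfway down the lower bore and not standing on the bottom, with the knob still at zero and the short rod, tub, jar and stone left where they are.

Things in the scene. Friction and masses are not known exactly. Their poses are not given: they have to be found in the camera images.
- stand: Fixed grey C-frame on a steel base 120 x 170 x 12 mm, 115 mm high plus the knob. Origin: centre of underside; y from knob end to column end (column y +48 to +78 mm). Upright bore axis at x 0, y +20; knob axis at x 0, y -45 mm. Upper bushing: 46 mm square head, z 95 to 115 mm; lower: 40 mm square block, z 12 to 52 mm. Slotted plate at z 72 to 77 mm, radius 82 mm, turns with the knob.
- upper_mouth (a point): Centre of the upper bushing's mouth, on the head's top face, 115 mm above the table. Bore 13 mm wide, 20 mm long, through. Axes as the stand's.
- lower_mouth (a point): Centre of the lower bushing's mouth, 52 mm above the table, straight below the upper one. Bore 13 mm wide and 40 mm deep, with a closed bottom. Axes as the stand's.
- index (a joint): Index knob angle (rad): 0 = pointer at zero, grows counter-clockwise from above; stops at -1.5 and +1.5. Friction about 0.06 N m, stays where left. Zero is the longest dial tick, on the stand's -x side. Within about 0.12 rad of zero the 30 mm slot of the plate leaves the way between the bushings open; elsewhere the plate blocks it.
- knob_grip (a point): On the black knob's axis at grip height, 141 mm above the table. The knob is an upright bar 44 mm long, 14 mm wide, from 120 to 154 mm above the table, on a disc 48 mm across. The point turns with the knob: bar along its x axis, white pointer at its -x end. At zero its axes agree with the stand's.
- rack: Fixed wooden block 56 x 150 x 55 mm. Origin: centre of its underside. Two upright holes 12.5 mm wide and 40 mm deep at x 0, y +40 and -40 mm; one holds the long rod and the other the short one, either way round.
- rod: Long alignment rod, about 0.15 kg, loose, upright in one rack hole, top 185 mm above the table. Steel shaft 10 mm thick, 130 mm long, with tapered tip (4 mm at the end, full width from 8 mm up); above it a round head 24 mm across, 40 mm high. Origin: the tip; z along the rod to the head.
- rod_tip (a point): Tip end of the long rod, on its axis.
- rod_mid (a point): Point on the long rod's axis 75 mm above the tip.
- rod_head (a point): Middle of the long rod's head, 150 mm above the tip; the place to grip.
- stub: Bystander: short rod standing in the other hole of the rack, same shaft and head but only 120 mm long over all, its top 135 mm above the table. Origin: its tip.
- tub: Bystander: white lidded plastic tub 108 x 148 x 54 mm, on the far side. Origin: centre of its underside.
- jar: Bystander: clear plastic jar 64 mm across, 100 mm high. Origin: centre of its underside.
- stone: Bystander: rough grey-green stone about 55 x 45 x 42 mm, on the near side. Origin: centre of its underside.

How it is judged:
By the outcome, as a careful person would: the job done as asked, in the order asked, and still so for the second after the job is handed in, while the arm keeps its last pose, push and grip.
It also fails if it takes over 54 s, if anything falls off the work surface, if the arm or the gripper's body presses on something with over 40 N, if the wrist force passes 120 N, or if a joint passes its speed limit or range.

### The arm

A 7-joint arm with a two-finger parallel gripper is mounted at the origin on the work surface. World frame = base frame: x ahead of the robot, y to its left, z up, the work surface at z = 0. Lengths are in m, angles in rad, forces in N, time in s.
With the tool pointing down it reaches from about 0.4 to 0.875 m from the base axis. Payload 19.3 kg.
Tool frame: the origin (TCP) lies between the finger pads; the fingertips stand 17 mm ahead of it and the grasp point (between the pads) lies 2 mm behind it (bot.finger_overhang is the distance from the TCP to the fingertips, in m); z points along the fingers, y is the line along which they close (so a half turn about z gives the same grasp; the last joint's range is limited). The gripper opens to 85 mm and grips with 20 to 120 N. Pads are 22 mm wide; open, the fingers measure 114 mm over their backs; the gripper's body (76 mm by 85 mm) begins 54 mm behind the grasp point. The pads swing forward as they close: fully open they stand 13 mm farther back than shut.
Start: joints at [-1.172, 0.521, -0.036, 1.599, 0.021, 1.021, -0.113], TCP at [0.282, 0.558, 0.248] pointing down, gripper open.
Joint ranges: [-2.91, 2.91], [-0.3, 2.13], [-1.5, 1.42], [0.17, 2.43], [-1.26, 4.41], [0.16, 1.93], [-2.52, 2.52]. Speed limits (rad/s): [1.89, 1.89, 2.39, 2.39, 3.01, 3.01, 3.01].

### API

Orientations are given as [roll, pitch, yaw] about the fixed x, y, z axes, in that order (R = Rz(yaw) Ry(pitch) Rx(roll)).
In Python, from workcell import observe, grab_frame, bot gives the robot as it stands.
- The arm moves only by the shell command python3 -m crank 'ROWS' [FORCE]. ROWS is a JSON object of lists of equal length, an entry for each row: "linear": the shift along the world's x, y, z each as a share of 0.25 m, from -1 to 1, a list of three; "delta_rot": the turn, a rotation vector about the world's x, y, z each as a share of 30 degrees, from -1 to 1, a list of three; "fingers": the opening, from -1 (shut) to 1 (fully open). In form: {"linear": [[dx, dy, dz], ...], "delta_rot": [[rx, ry, rz], ...], "fingers": [fingers, ...]}. A call has 1 to 5 rows; each row is the pose to reach, as a shift and turn from the pose commanded when the call began; what a row does not reach only later rows make up. A row lasts 1/10 s, in which the tool goes at most 50 mm and 8.59 degrees, less where a joint would pass 70% of its speed; a pose out of reach is approached as far as the arm can. A call with a number of a shift or a turn outside -1 to 1 is refused whole. A call with a gripper value outside its range is refused whole. The fingers move at their own pace and stop on an object; FORCE is the grip in N (left out, the last holds). Time passes only in rows, so rows that repeat a pose let the fingers close. It gives the time, the measured TCP pose, the force, the opening and the grip force at its end, in the units of the state.
- observe(): the state, without advancing time (a new reading comes with each control period).
- grab_frame(name): name is "scene" or "top" or "wrist"; returns a dict with "image" (384x512x3 uint8, red, green, blue), "mtx" (3x3 intrinsics, pixels), "k1" (the pictures are not rectified: a ray, as slopes to the right and down, at radius r is drawn at 1 + k1 r^2 times it, then the intrinsics apply), "xyz" and "orientation" of the camera in the world. Camera axes: x right, y down, z forward; pixel columns grow to the right and rows downward; lengths in m; the calibration is good to about 2 mm. A picture is of the moment at which its call begins. There is no depth.
- bot.job_done(): hands the job in; it is judged then, once.
The state is a dict: "clock": time; "qpos": joint angles; "qd": joint speeds; "joint_efforts": joint torques, N m; "position": TCP position; "tool_rot": TCP orientation; "force": force on the tool from outside, world axes, zero at the start; "moment": the same for the moment, N m; "grip_width": finger opening in m; "finger_force": force on a finger pad.
Only numpy, scipy, OpenCV 4.12 (cv2) and the standard library are available. Lean on these libraries where they do the work, as an engineer would, in place of code of your own. Each camera call takes 0.05 s, during which the arm holds its last target. There are 200 camera calls.

## Working session

There is one attempt and no reset: what is moved stays moved. The work goes in short steps, Python scripts to look and compute and a shell command to move; the robot and the scene stay as the last step left them, time stands still between calls to the robot, and variables do not carry over. Pictures are saved under pics/ and viewed, at most 10 in all, crops included, and the job is handed in when it is done.

```bash
ls; mkdir -p pics; cat > h.py <<'E'
import numpy as np, cv2
from workcell import observe, grab_frame, bot
from scipy.spatial.transform import Rotation as R
def grab(name,fn=None):
    f=grab_frame(name)
    if fn: cv2.imwrite('pics/'+fn,f['image'][:,:,::-1])
    return f
def rot(f):
    o=np.array(f['orientation'],float)
    return o if o.shape==(3,3) else R.from_euler('xyz',o).as_matrix()
def ray(f,u,v):
    K=np.array(f['mtx']); k=f['k1']
    p=cv2.undistortPoints(np.array([[[u,v]]],float),K,np.array([k,0,0,0.]))[0,0]
    return np.array(f['xyz']),rot(f)@np.array([p[0],p[1],1])
def onz(f,u,v,z):
    o,d=ray(f,u,v); return o+d*(z-o[2])/d[2]
def proj(f,P):
    q=rot(f).T@(np.array(P,float)-np.array(f['xyz'])); q=q/q[2]; r2=q[0]**2+q[1]**2
    q[:2]*=1+f['k1']*r2; return (np.array(f['mtx'])@q)[:2]
E
python3 - <<'E'
from h import *
import pickle
for n in('scene','top'):
    f=grab(n,n+'0.png'); pickle.dump(f,open(n+'0.pkl','wb')); print(n,f['xyz'],f['orientation'],f['mtx'],f['k1'])
s=observe(); print(s)
E
```

```text
pics
scene [0.97120434 0.17305193 0.69328615] [-2.4801648   0.00458655  1.98497377] [[412.52032036   0.         258.47188423]
 [  0.         412.52032036 186.59072011]
 [  0.           0.           1.        ]] -0.11285062484169325
top [0.47610675 0.00129526 0.9437571 ] [-3.0009688  -0.00896172 -1.58139669] [[380.38807736   0.         260.65572863]
 [  0.         380.38807736 185.10905997]
 [  0.           0.           1.        ]] -0.10648463738267895
{'clock': 0.1, 'qpos': array([-1.17219226,  0.52197199, -0.03632346,  1.59994253,  0.02116956,
        1.02110107, -0.11278918]), 'qd': array([ 0.00018906, -0.00220416, -0.00035961, -0.00050546, -0.00010021,
        0.00035533, -0.0008329 ]), 'joint_efforts': array([ 3.39494865e-03, -9.28481269e+01,  1.98452935e+00, -3.70533764e+01,
        1.82670989e-02,  5.28835924e-03, -2.07838866e-05]), 'position': array([0.28228265, 0.55730199, 0.24777539]), 'tool_rot': array([-3.14055443e+00,  4.87101965e-05,  2.67276894e+00]), 'force': array([-0.71191241,  0.80744042,  0.48198404]), 'moment': array([0.00923806, 0.02879258, 0.05335889]), 'finger_force': 0.0, 'grip_width': 0.08540999838558552}
```

View pics/scene0.png

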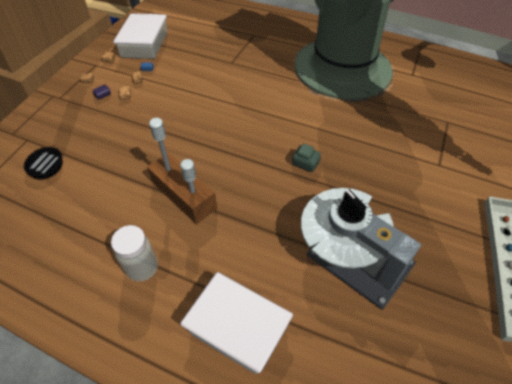

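View pics/top0.png

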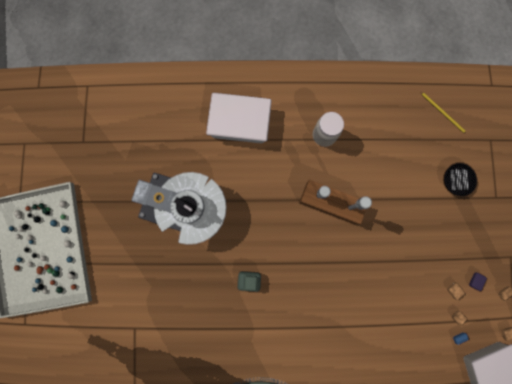

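Scene view: the stand is at right (knob 352,207; head bore 385,234) and the rack is at (180,185) with rod heads at (157,122) and (188,165). Top view: knob about (187,207), bore (159,197), rod heads (324,191) and (365,203).

```bash
python3 - <<'E'
from h import *
import pickle
t=pickle.load(open('top0.pkl','rb'));s=pickle.load(open('scene0.pkl','rb'))
for n,(u,v,z) in dict(knob=(187,207,.15),bore=(159,197,.115),hA185=(324,191,.185),hA135=(324,191,.135),hB185=(365,203,.185),hB135=(365,203,.135),stone=(250,282,.04),tub=(239,118,.054),jar=(332,123,.1)).items():
    P=onz(t,u,v,z); print(n,P.round(3),'scene px',proj(s,P).round(1))
print(proj(t,[.282,.558,.248]),proj(s,[.282,.558,.248]))
a=cv2.resize(t['image'][150:260,120:240],None,fx=5,fy=5,interpolation=cv2.INTER_CUBIC)
cv2.imwrite('pics/crop1.png',a[:,:,::-1])
E
```

```text
knob [0.543 0.148 0.15 ] scene px [350.6 196.5]
bore [0.569 0.217 0.115] scene px [382.7 234. ]
hA185 [ 0.57  -0.134  0.185] scene px [189.7 142.9]
hA135 [ 0.576 -0.143  0.135] scene px [187.4 163.1]
hB185 [ 0.545 -0.217  0.185] scene px [156.9 120.6]
hB135 [ 0.549 -0.232  0.135] scene px [154.3 139.5]
stone [0.376 0.019 0.04 ] scene px [305.6 150.5]
tub [0.767 0.043 0.054] scene px [237.1 314.3]
jar [ 0.739 -0.174  0.1  ] scene px [126.9 238.3]
[-32.2728405  339.10812205] [619.08263467 127.29216368]
```

View pics/crop1.png

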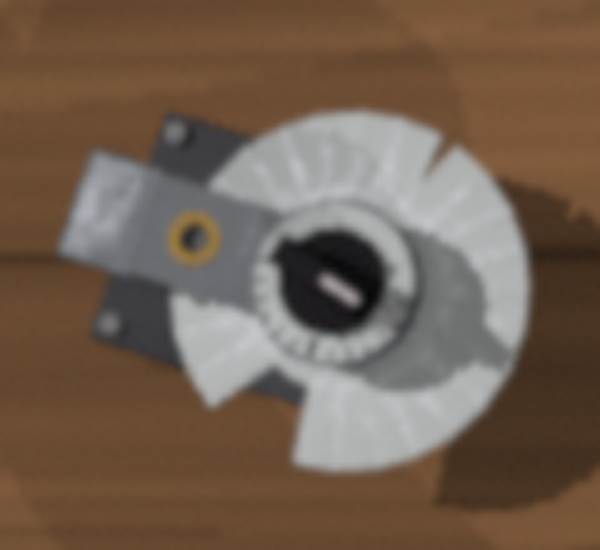

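The long rod is the far one, at about (0.545, -0.217), because both views agree at z 0.185. In the crop, the pointer end is at the lower right and the slot at lower left, so the knob reads about +1.2 to 1.3 rad. The ring is at crop (194,238). I'll move over the knob and turn the tool into line with the bar.

```bash
python3 -m crank '{"linear":[[0.52,-0.82,0.2],[0.52,-0.82,0.2],[0.52,-0.82,0.2],[0.52,-0.82,0.2],[0.52,-0.82,0.2]],"delta_rot":[[0,0,1],[0,0,1],[0,0,1],[0,0,1],[0,0,1]],"fingers":[1,1,1,1,1]}'
python3 -m crank '{"linear":[[0.45,-0.75,0],[0.45,-0.75,0],[0.45,-0.75,0],[0.45,-0.75,0],[0.45,-0.75,0]],"delta_rot":[[0,0,1],[0,0,1],[0,0,1],[0,0,1],[0,0,1]],"fingers":[1,1,1,1,1]}'
python3 -m crank '{"linear":[[0,0,0],[0,0,0],[0,0,0],[0,0,0],[0,0,0]],"delta_rot":[[0,0,0.8],[0,0,0.8],[0,0,0.8],[0,0,0.8],[0,0,0.8]],"fingers":[1,1,1,1,1]}'
python3 - <<'E'
from h import *
import pickle
s=observe();print(s['clock'],s['qpos'].round(2),s['position'],s['tool_rot'])
f=grab('wrist','w1.png');pickle.dump(f,open('w1.pkl','wb'));print(f['xyz'],f['orientation'],f['mtx'],f['k1'])
print(proj(f,[.543,.148,.154]),proj(f,[.569,.217,.115]))
E
```

```text
clock: 0.6
position: [0.4131, 0.3506, 0.2985]
tool_rot: [-3.141, -0.0, -3.084]
force: [0.1, 0.7, 0.7]
grip_width: 0.0854
finger_force: 0.0
clock: 1.1
position: [0.5259, 0.1622, 0.2982]
tool_rot: [-3.141, -0.0, -2.56]
force: [0.1, 1.2, 0.5]
grip_width: 0.0851
finger_force: 0.0
clock: 1.6
position: [0.5248, 0.1649, 0.2981]
tool_rot: [3.141, -0.0, -2.148]
force: [-0.8, 0.1, -0.3]
grip_width: 0.0854
finger_force: 0.0
1.6 [-0.26  0.36 -0.21  1.73  0.08  1.06  2.07] [0.52483809 0.16489392 0.2981387 ] [ 3.14137771e+00 -2.53055979e-04 -2.14830600e+00]
[0.48112024 0.0994884  0.42392466] [ 2.82718141e+00 -5.55995595e-04  2.56328985e+00] [[343.00208919   0.         254.97204383]
 [  0.         343.00208919 196.8060467 ]
 [  0.           0.           1.        ]] -0.10266380361645366
[223.7942491  181.27999331] [245.34929713 240.95953585]
```

View pics/w1.png

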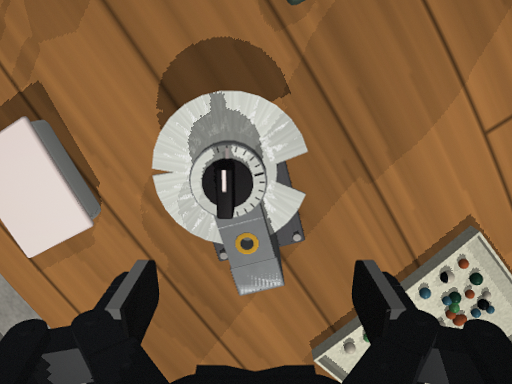

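Wrist view: bar around (224,190) with the white pointer toward the top of the image, ring at (247,243), and the slot at right (290,175). I'll measure these precisely.

```bash
python3 - <<'E'
from h import *
import pickle
f=pickle.load(open('w1.pkl','rb'));im=f['image'];hsv=cv2.cvtColor(im,cv2.COLOR_RGB2HSV)
m=cv2.inRange(hsv,(15,120,120),(30,255,255)); m[:225]=0;m[265:]=0;m[:,:225]=0;m[:,270:]=0
ys,xs=np.nonzero(m);print('ring',xs.mean(),ys.mean(),len(xs),(xs.min()+xs.max())/2,(ys.min()+ys.max())/2)
B=onz(f,(xs.min()+xs.max())/2,(ys.min()+ys.max())/2,.115);print(B)
a=im[130:300,170:310]; cv2.imwrite('pics/c2.png',cv2.resize(a,None,fx=3.5,fy=3.5,interpolation=cv2.INTER_CUBIC)[:,:,::-1])
w=cv2.inRange(im,(150,130,130),(255,255,255));w[:160]=0;w[196:]=0;w[:,:214]=0;w[:,234:]=0
ys,xs=np.nonzero(w);print('white',xs.min(),xs.max(),ys.min(),ys.max());print(onz(f,xs.mean(),ys.min(),.154),onz(f,xs.mean(),ys.max(),.154))
E
```

```text
ring 245.72661870503597 243.76978417266187 278 241.5 248.5
[0.57681995 0.22180411 0.115     ]
white 222 225 170 191
[0.53783093 0.14008641 0.154     ] [0.5479432  0.15468349 0.154     ]
```

View pics/c2.png

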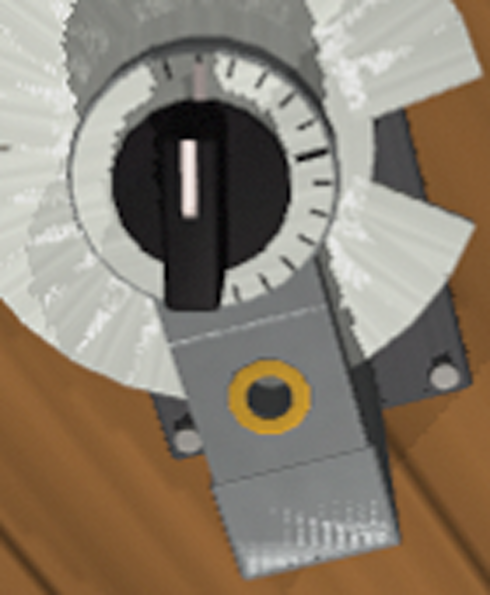

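Crop c2 shows the ring at (270,397), the zero tick at (312,155), the dial centre at about (204,172), and the pointer line from (188,140) to (190,217).

```bash
python3 - <<'E'
from h import *
import pickle
f=pickle.load(open('w1.pkl','rb'))
c=lambda x,y,z:onz(f,170+x/3.5,130+y/3.5,z)
B=c(270,397,.115);print('B',B)
ang=lambda v:np.degrees(np.arctan2(v[1],v[0]))
for z in(.105,.112,.118):
  D=c(204,172,z);T=c(312,155,z);print(z,'D',D,'|D-B|',np.hypot(*(D-B)[:2]),'yaw from axis',ang(B-D)-90,'yaw tick',ang(T-D)-180,'dial dia',np.hypot(*(c(70,172,z)-c(338,172,z))[:2]))
h1,h2=c(175,345,.115),c(245,578,.115);h3,h4=c(318,265,.115),c(398,543,.115)
print('head edges',ang(h2-h1)-90,ang(h4-h3)-90, np.hypot(*(c(175,345,.115)-c(353,305,.115))[:2]))
print('pointer',ang(c(188,140,.154)-c(190,217,.154)), ang(c(163,115,.154)-c(164,250,.154)),'barW',c(163,200,.154),c(222,200,.154))
E
```

```text
B [0.56900525 0.22022008 0.115     ]
0.105 D [0.5493959  0.15742241 0.105     ] |D-B| 0.06578809818849178 yaw from axis -17.341624169978644 yaw tick -23.94926956134813 dial dia 0.07387707805801016
0.112 D [0.54789733 0.15615083 0.112     ] |D-B| 0.06745674719734486 yaw from axis -18.234714172612584 yaw tick -23.949269561348103 dial dia 0.07225556801029404
0.118 D [0.54661285 0.15506091 0.118     ] |D-B| 0.06889947441895317 yaw from axis -18.965641256063904 yaw tick -23.94926956134813 dial dia 0.07086570225510873
head edges -19.570851124960512 -17.6546044601033 0.05100005743536775
pointer -123.25040591626802 -124.64909310767283 barW [0.55081386 0.14885061 0.154     ] [0.53921636 0.15643227 0.154     ]
```

Stand yaw is about -18.5°, the bore is at (0.569, 0.220), the knob axis at (0.548, 0.159), and the index about +1.30 rad. The bar is 13.9 mm wide and lies along the tool, as it should. I'll descend and grip.

```bash
python3 -m crank '{"linear":[[0.094,-0.025,-0.2],[0.094,-0.025,-0.4],[0.094,-0.025,-0.55],[0.094,-0.025,-0.62],[0.094,-0.025,-0.62]],"delta_rot":[[0,0,-0.03],[0,0,-0.03],[0,0,-0.03],[0,0,-0.03],[0,0,-0.03]],"fingers":[1,1,1,1,1]}' 40
python3 -m crank '{"linear":[[0,0,0],[0,0,0],[0,0,0],[0,0,0],[0,0,0]],"delta_rot":[[0,0,0],[0,0,0],[0,0,0],[0,0,0],[0,0,0]],"fingers":[-1,-1,-1,-1,-1]}'
python3 -m crank '{"linear":[[0,0,0],[0,0,0],[0,0,0],[0,0,0],[0,0,0]],"delta_rot":[[0,0,0],[0,0,0],[0,0,0],[0,0,0],[0,0,0]],"fingers":[-1,-1,-1,-1,-1]}'
```

```text
clock: 2.15
position: [0.547, 0.1585, 0.1408]
tool_rot: [3.139, -0.004, -2.162]
force: [-0.9, -0.4, -0.3]
grip_width: 0.0855
finger_force: 0.0
clock: 2.65
position: [0.5503, 0.1579, 0.1443]
tool_rot: [-3.138, 0.002, -2.161]
force: [25.5, -18.2, -2.1]
grip_width: 0.0131
finger_force: 45.2
clock: 3.15
position: [0.5504, 0.1577, 0.1443]
tool_rot: [-3.138, 0.002, -2.162]
force: [10.7, -6.5, 3.2]
grip_width: 0.0134
finger_force: 45.7
```

Gripped at a width of 13 mm, with a sideways force of about 12 N. I'll relieve that, then turn clockwise.

```bash
python3 -m crank '{"linear":[[0.01,-0.006,0],[0.01,-0.006,0],[0.01,-0.006,0],[0.01,-0.006,0],[0.01,-0.006,0]],"delta_rot":[[0,0,-0.15],[0,0,-0.3],[0,0,-0.45],[0,0,-0.6],[0,0,-0.75]],"fingers":[-1,-1,-1,-1,-1]}'
python3 -m crank '{"linear":[[0,0,0],[0,0,0],[0,0,0],[0,0,0],[0,0,0]],"delta_rot":[[0,0,-0.2],[0,0,-0.4],[0,0,-0.6],[0,0,-0.8],[0,0,-0.8]],"fingers":[-1,-1,-1,-1,-1]}'
```

```text
clock: 3.65
position: [0.5511, 0.1572, 0.1442]
tool_rot: [-3.141, 0.001, -2.556]
force: [-3.3, -2.9, 12.3]
grip_width: 0.0136
finger_force: 47.0
clock: 4.15
position: [0.5514, 0.1567, 0.1442]
tool_rot: [-3.141, 0.001, -2.976]
force: [-2.0, -6.9, 12.2]
grip_width: 0.0132
finger_force: 47.0
```

```bash
python3 -m crank '{"linear":[[0,0,-0.004],[0,0,-0.004],[0,0,-0.004],[0,0,-0.004],[0,0,-0.004]],"delta_rot":[[0,0,-0.2],[0,0,-0.4],[0,0,-0.6],[0,0,-0.8],[0,0,-0.92]],"fingers":[-1,-1,-1,-1,-1]}'
python3 -m crank '{"linear":[[0,0,0],[0,0,0]],"delta_rot":[[0,0,0],[0,0,0]],"fingers":[-1,-1]}'
python3 - <<'E'
from h import *
import pickle
f=grab('wrist');pickle.dump(f,open('w2.pkl','wb'))
s=grab('scene');pickle.dump(s,open('s2.pkl','wb'))
st=observe();print(np.degrees(st['tool_rot']),st['force'],st['moment'])
u,v=proj(f,[.57,.219,.115]).astype(int);print(u,v,proj(f,[.551,.157,.14]))
cv2.imwrite('pics/w2.png',cv2.resize(f['image'],None,fx=1.5,fy=1.5)[:,:,::-1])
E
```

```text
clock: 4.65
position: [0.5514, 0.1561, 0.1441]
tool_rot: [-3.141, 0.001, 2.824]
force: [-8.7, -10.7, 30.6]
grip_width: 0.0134
finger_force: 49.7
clock: 4.85
position: [0.5514, 0.156, 0.1441]
tool_rot: [-3.141, 0.001, 2.828]
force: [-8.3, -10.1, 30.0]
grip_width: 0.0127
finger_force: 49.7
[1.79999098e+02 8.21240747e-02 1.62052291e+02] [ -8.28878767 -10.62804457  30.0569157 ] [-1.84783518  1.6763955  -0.03752069]
382 248 [254.99044587 278.14047972]
```

View pics/w2.png

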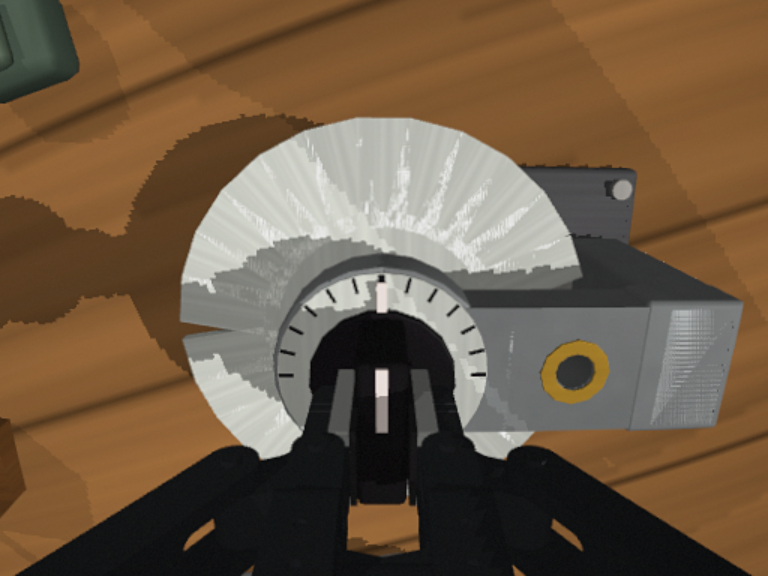

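The pointer lies exactly on the longest tick (381,280), so the index is at zero. The ring is at (575,372)/1.5, which matches a bore at (0.570, 0.219). Next I relieve the load, open part way and lift off.

```bash
python3 -m crank '{"linear":[[-0.006,-0.008,0.008],[-0.006,-0.008,0.012],[-0.006,-0.008,0.012]],"delta_rot":[[0,0,0],[0,0,0],[0,0,0]],"fingers":[-1,-1,-1]}' 20
python3 -m crank '{"linear":[[0,0,0],[0,0,0],[0,0,0],[0,0,0],[0,0,0.1]],"delta_rot":[[0,0,0],[0,0,0],[0,0,0],[0,0,0],[0,0,0]],"fingers":[0,0,0,0,0]}'
python3 -m crank '{"linear":[[0,0,0.2],[0,0,0.4],[0,0,0.6],[0,0,0.6]],"delta_rot":[[0,0,0],[0,0,0],[0,0,0],[0,0,0]],"fingers":[0,0,0.5,1]}'
python3 - <<'E'
from h import *
import pickle
f=grab('wrist');pickle.dump(f,open('w3.pkl','wb'))
st=observe();print(st['position'],np.degrees(st['tool_rot']),st['force'],st['qpos'].round(2))
u,v=proj(f,[.57,.219,.115]).astype(int);print(u,v,proj(f,[.57,.218,.115]))
u0,v0=proj(f,[.55,.1566,.154]).astype(int)
cv2.imwrite('pics/w3.png',cv2.resize(f['image'][v0-70:v0+80,u0-60:u0+140],None,fx=4,fy=4,interpolation=cv2.INTER_CUBIC)[:,:,::-1]);print(u0-60,v0-70)
E
```

```text
clock: 5.25
position: [0.5509, 0.1558, 0.1447]
tool_rot: [3.14, 0.003, 2.83]
force: [18.0, 3.9, -28.7]
grip_width: 0.013
finger_force: 40.8
clock: 5.75
position: [0.548, 0.155, 0.1684]
tool_rot: [-3.139, -0.003, 2.83]
force: [-0.4, 0.1, 0.5]
grip_width: 0.0424
finger_force: 0.0
clock: 6.15
position: [0.5514, 0.1556, 0.3268]
tool_rot: [3.135, 0.007, 2.829]
force: [-0.0, 0.1, -1.4]
grip_width: 0.0702
finger_force: 0.0
[0.55036209 0.15554847 0.32352755] [179.78512204   0.23324835 162.13328461] [-0.80750129 -0.54537032 -1.91411218] [-0.54  0.37  0.22  1.66 -0.09  1.11  0.96]
318 165 [317.13384499 166.01995925]
193 105
```

View pics/w3.png

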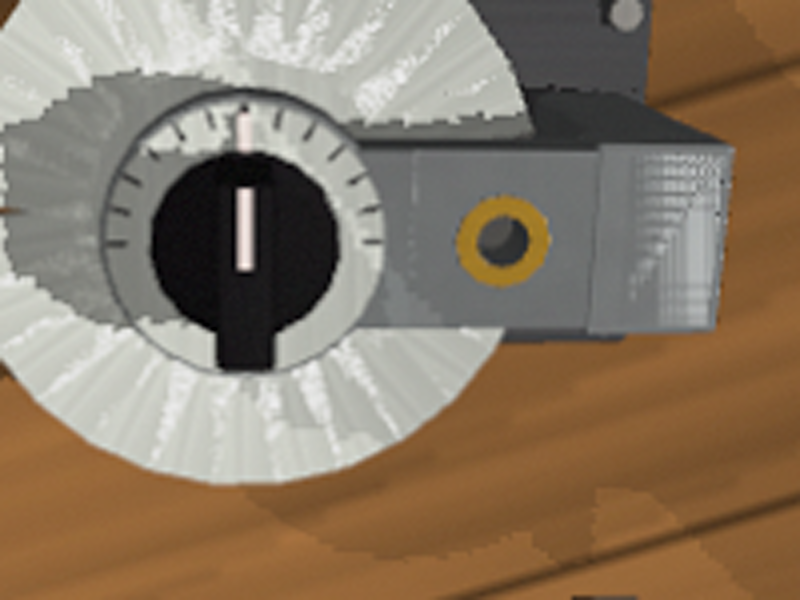

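The pointer is still on zero with the knob released, and the bore looks clear. The ring is at crop (503,241). Now moving to the long rod.

```bash
python3 -m crank '{"linear":[[-0.01,-0.2,0],[-0.01,-0.4,0],[-0.01,-0.6,0],[-0.01,-0.8,0],[-0.01,-1,0]],"delta_rot":[[0,0,0],[0,0,0],[0,0,0],[0,0,0],[0,0,0]],"fingers":[1,1,1,1,1]}'
python3 -m crank '{"linear":[[0,-0.2,0],[0,-0.38,0],[0,-0.38,0],[0,-0.38,0]],"delta_rot":[[0,0,0],[0,0,0],[0,0,0],[0,0,0]],"fingers":[1,1,1,1]}'
python3 - <<'E'
from h import *
import pickle
w=pickle.load(open('w3.pkl','rb'));print('bore',onz(w,193+503/4,105+241/4,.115))
f=grab('wrist','w4.png');pickle.dump(f,open('w4.pkl','wb'))
st=observe();print(st['position'],np.degrees(st['tool_rot']),st['qpos'].round(2),proj(f,[.545,-.217,.185]),proj(f,[.576,-.143,.135]))
E
```

```text
clock: 6.7
position: [0.5462, -0.0965, 0.3196]
tool_rot: [-3.141, -0.001, 2.83]
force: [1.1, 0.3, 0.7]
grip_width: 0.0852
finger_force: 0.0
clock: 7.1
position: [0.5463, -0.1904, 0.3193]
tool_rot: [-3.141, -0.002, 2.828]
force: [0.0, 0.1, -0.9]
grip_width: 0.0855
finger_force: 0.0
bore [0.56973184 0.21977171 0.115     ]
[ 0.54666668 -0.1891025   0.31945423] [ 1.79989643e+02 -8.16649183e-02  1.62139609e+02] [-0.01  0.4   0.34  1.65 -0.14  1.12  1.62] [221.79138108 200.09176525] [311.33373541 189.96446691]
```

View pics/w4.png

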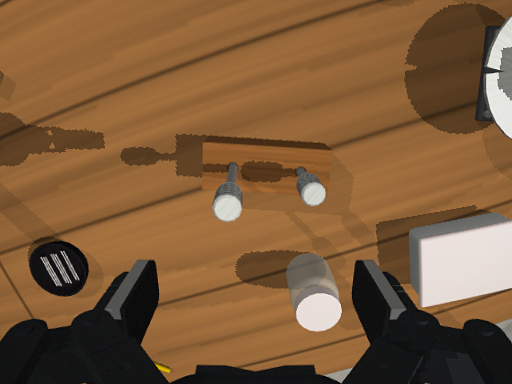

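The wrist view shows the long rod's head top at (228,208) and the stub's at (313,195).

```bash
python3 - <<'E'
from h import *
import pickle
f=pickle.load(open('w4.pkl','rb'));im=f['image']
hsv=cv2.cvtColor(im,cv2.COLOR_RGB2HSV)
m=cv2.inRange(hsv,(0,0,165),(180,70,255));m2=np.zeros_like(m);m2[185:230,205:250]=m[185:230,205:250]
c=max(cv2.findContours(m2,0,2)[0],key=cv2.contourArea);(x,y),r=cv2.minEnclosingCircle(c);print(x,y,r,cv2.contourArea(c))
P=onz(f,x,y,.185);print(P,'dia',np.linalg.norm(onz(f,x+r,y,.185)-onz(f,x-r,y,.185)), onz(f,228,208,.185))
S=onz(f,313,195,.135);print('stub',S,np.linalg.norm((P-S)[:2]))
E
```

```text
227.33108520507812 207.43243408203125 13.908069610595703 537.5
[ 0.55225523 -0.21485536  0.185     ] dia 0.022449442267852542 [ 0.55288033 -0.21450375  0.185     ]
stub [ 0.58132865 -0.14279219  0.135     ] 0.07770691448897842
```

```bash
python3 - <<'E'
from h import *
import pickle
P=[.5525,-.2145,.185]
for n,(u,v) in dict(scene0=(157,122),top0=(365,203)).items():
    f=pickle.load(open(n+'.pkl','rb'));im=f['image'];print(n,proj(f,P))
    hsv=cv2.cvtColor(im,cv2.COLOR_RGB2HSV);m=cv2.inRange(hsv,(0,0,140),(180,60,255));m2=np.zeros_like(m);m2[v-15:v+15,u-15:u+15]=m[v-15:v+15,u-15:u+15]
    c=max(cv2.findContours(m2,0,2)[0],key=cv2.contourArea);(x,y),r=cv2.minEnclosingCircle(c);print(x,y,r,cv2.boundingRect(c));print(onz(f,x,y,.185))
E
```

```text
scene0 [155.96252339 123.72417878]
155.5 122.5 6.670932292938232 (149, 118, 14, 10)
[ 0.55011173 -0.21703564  0.185     ]
top0 [363.44138914 199.28716711]
365.21429443359375 201.7857208251953 5.273240566253662 (360, 197, 11, 11)
[ 0.54737609 -0.2179197   0.185     ]
```

All views agree within about 3 mm, so I'll use (0.551, -0.2155) and grip at TCP z of about 0.168.

```bash
python3 -m crank '{"linear":[[0.018,-0.106,-0.1],[0.018,-0.106,-0.25],[0.018,-0.106,-0.4],[0.018,-0.106,-0.5],[0.018,-0.106,-0.5]],"delta_rot":[[0,0,0],[0,0,0],[0,0,0],[0,0,0],[0,0,0]],"fingers":[1,1,1,1,1]}'
python3 - <<'E'
from h import *
st=observe();print(st['position'])
f=grab('wrist','w5.png');print(proj(f,[.551,-.2155,.185]),proj(f,[.551,-.2155,.145]))
E
```

```text
clock: 7.65
position: [0.5502, -0.2139, 0.1921]
tool_rot: [3.141, -0.006, 2.832]
force: [0.2, -1.1, -0.5]
grip_width: 0.0854
finger_force: 0.0
[ 0.55017691 -0.21391191  0.19214006]
[250.29063474 278.4976329 ] [251.15149913 240.43910838]
```

View pics/w5.png

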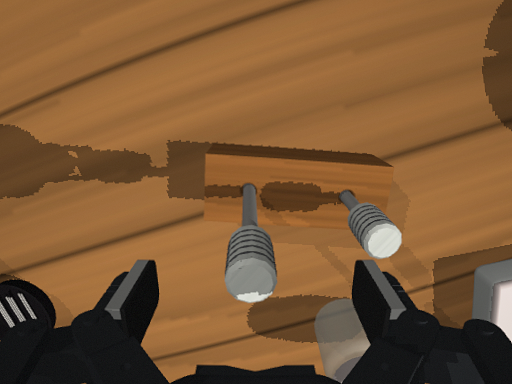

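The head top is at (251,281), against a predicted (250,278), so it is centred to about 1 mm. Descend and grip.

```bash
python3 -m crank '{"linear":[[0.002,0,-0.05],[0.004,0,-0.1],[0.004,0,-0.1]],"delta_rot":[[0,0,0],[0,0,0],[0,0,0]],"fingers":[1,1,1]}' 50
python3 -m crank '{"linear":[[0,0,0],[0,0,0],[0,0,0],[0,0,0],[0,0,0]],"delta_rot":[[0,0,0],[0,0,0],[0,0,0],[0,0,0],[0,0,0]],"fingers":[-1,-1,-1,-1,-1]}'
python3 -m crank '{"linear":[[0,0,0],[0,0,0],[0,0,0]],"delta_rot":[[0,0,0],[0,0,0],[0,0,0]],"fingers":[-1,-1,-1]}'
```

```text
clock: 8.0
position: [0.5521, -0.2156, 0.1692]
tool_rot: [3.141, -0.001, 2.83]
force: [-0.7, 0.9, -0.5]
grip_width: 0.0852
finger_force: 0.0
clock: 8.5
position: [0.5524, -0.2167, 0.1706]
tool_rot: [-3.141, 0.001, 2.83]
force: [-1.2, -2.5, 3.0]
grip_width: 0.0226
finger_force: 48.7
clock: 8.8
position: [0.5525, -0.2166, 0.1706]
tool_rot: [-3.141, 0.001, 2.83]
force: [-0.8, -3.1, 6.2]
grip_width: 0.0225
finger_force: 49.0
```

```bash
python3 -m crank '{"linear":[[0,0,0.06],[0,0,0.14],[0,0,0.24],[0,0,0.36],[0,0,0.48]],"delta_rot":[[0,0,0],[0,0,0],[0,0,0],[0,0,0],[0,0,0]],"fingers":[-1,-1,-1,-1,-1]}'
python3 -m crank '{"linear":[[0,0,0.1],[0,0,0.18],[0,0,0.22],[0,0,0.22]],"delta_rot":[[0,0,0],[0,0,0],[0,0,0],[0,0,0]],"fingers":[-1,-1,-1,-1]}'
python3 - <<'E'
from h import *
import pickle
st=observe();print(st['position'],np.degrees(st['tool_rot']))
tip=st['position']-[0,0,.1556]
ims=[]
for n in('scene','top'):
    f=grab(n);pickle.dump(f,open(n+'3.pkl','wb'));print(n,proj(f,tip),proj(f,tip+[0,0,.12]))
    u,v=proj(f,tip+[0,0,.06]).astype(int);ims.append(cv2.resize(f['image'][v-60:v+60,u-48:u+48],None,fx=4,fy=4,interpolation=cv2.INTER_CUBIC));print(u-48,v-60)
cv2.imwrite('pics/r1.png',np.hstack(ims)[:,:,::-1])
E
```

```text
clock: 9.3
position: [0.5522, -0.2157, 0.2911]
tool_rot: [3.141, -0.001, 2.83]
force: [0.3, -0.2, -1.1]
grip_width: 0.0225
finger_force: 48.9
clock: 9.7
position: [0.5527, -0.216, 0.346]
tool_rot: [3.141, 0.001, 2.83]
force: [-0.8, -0.3, -2.2]
grip_width: 0.0226
finger_force: 48.9
[ 0.55272081 -0.21601122  0.34596368] [1.79977454e+02 7.57963660e-02 1.62154563e+02]
scene [154.60646558 121.38432418] [139.91581591  65.39897692]
99 35
top [364.90501953 198.89301672] [384.47482289 191.51803331]
325 135
```

View pics/r1.png

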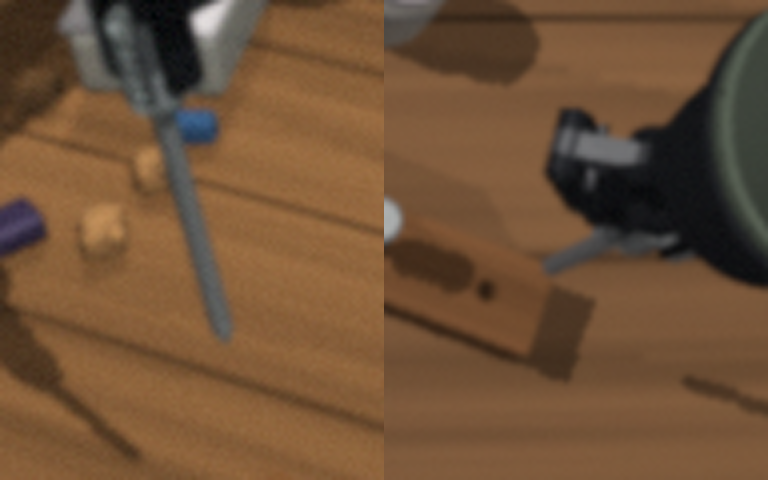

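Rod tip at scene (155.5,119.5) and top (366,202). It hangs close to vertical and within about 1–2 mm of the prediction. Carry it to the stand.

```bash
python3 -m crank '{"linear":[[0.03,0.12,0],[0.035,0.3,0],[0.035,0.5,0],[0.035,0.7,0],[0.035,0.9,0]],"delta_rot":[[0,0,0],[0,0,0],[0,0,0],[0,0,0],[0,0,0]],"fingers":[-1,-1,-1,-1,-1]}'
python3 -m crank '{"linear":[[0.034,0.2,0],[0.034,0.4,0],[0.034,0.6,0],[0.034,0.76,0],[0.034,0.84,0]],"delta_rot":[[0,0,0],[0,0,0],[0,0,0],[0,0,0],[0,0,0]],"fingers":[-1,-1,-1,-1,-1]}'
python3 -m crank '{"linear":[[0,0,-0.08],[0,0,-0.16],[0,0,-0.2],[0,0,-0.2],[0,0,-0.2]],"delta_rot":[[0,0,0],[0,0,0],[0,0,0],[0,0,0],[0,0,0]],"fingers":[-1,-1,-1,-1,-1]}'
python3 - <<'E'
from h import *
import pickle
st=observe();print(st['position'],np.degrees(st['tool_rot']),st['force'],st['qpos'].round(2))
tip=st['position']-[0,0,.1556]
ims=[]
for n in('scene','wrist'):
    f=grab(n);pickle.dump(f,open(n+'4.pkl','wb'));print(n,'tip',proj(f,tip),'top',proj(f,tip+[0,0,.12]),'bore',proj(f,[.57,.219,.115]))
    u,v=proj(f,[.57,.219,.14]).astype(int);u=min(u,448);v=min(v,334)
    ims.append(cv2.resize(f['image'][v-60:v+50,u-48:u+48],None,fx=4,fy=4,interpolation=cv2.INTER_CUBIC));print(u-48,v-60)
cv2.imwrite('pics/r2.png',np.hstack(ims)[:,:,::-1])
E
```

```text
clock: 10.3
position: [0.5604, 0.0109, 0.344]
tool_rot: [-3.141, -0.002, 2.83]
force: [1.2, -0.3, -0.7]
grip_width: 0.0226
finger_force: 49.0
clock: 10.8
position: [0.5684, 0.2232, 0.3434]
tool_rot: [-3.141, -0.003, 2.834]
force: [0.2, 0.4, -1.8]
grip_width: 0.0227
finger_force: 49.0
clock: 11.3
position: [0.5698, 0.2187, 0.2955]
tool_rot: [-3.141, -0.0, 2.829]
force: [0.2, 0.8, -0.3]
grip_width: 0.023
finger_force: 49.0
[0.56981461 0.21870248 0.29550738] [-1.79994069e+02 -2.71895462e-03  1.62115700e+02] [ 0.20039887  0.80538716 -0.34119305] [-0.61  0.46  0.21  1.59 -0.1   1.1   0.89]
scene tip [387.42990956 226.60030128] top [408.53818864 179.39866859] bore [383.88514109 234.88653851]
339 166
wrist tip [253.69689688 183.79332195] top [253.15705586 246.65823609] bore [254.12954931 176.51027961]
206 123
```

View pics/r2.png

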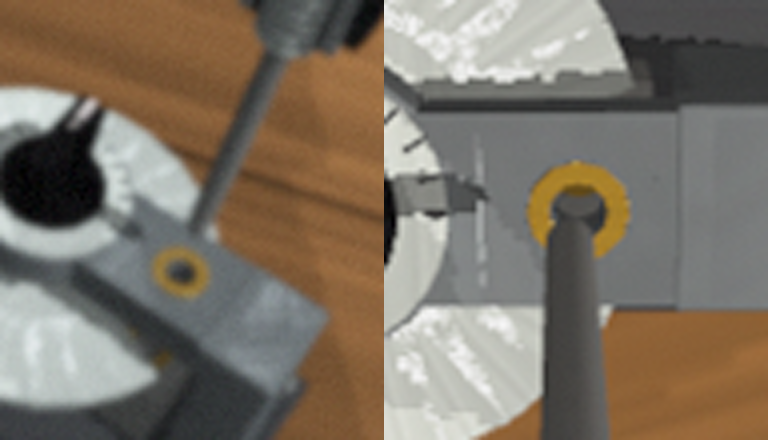

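Both views show the tip just above the ring. In scene, the tip is at (388.2,224.2) and the ring at (384.3,233.8); in wrist, the tip is at (253,178.5) and the ring at (254.8,175.8). I've now viewed 11 pictures, one over the limit of 10, so I'll view no more and rely on numbers and forces. I'll solve for the tip offset relative to the bore.

```bash
python3 - <<'E'
from h import *
import pickle
from scipy.optimize import least_squares
s=pickle.load(open('scene4.pkl','rb'));w=pickle.load(open('wrist4.pkl','rb'))
def tri(a,b,z=None):
    if z: g=lambda p:np.r_[proj(s,[*p,z])-a,proj(w,[*p,z])-b]; r=least_squares(g,[.57,.219])
    else: g=lambda p:np.r_[proj(s,p)-a,proj(w,p)-b]; r=least_squares(g,[.57,.219,.14])
    return r.x,r.fun
print('ring',tri((384.25,233.75),(254.75,175.75)));print('tip',tri((388.2,224.2),(253,178.5)))
# shaft edges in wrist image: columns of dark-grey shaft per row
im=w['image'];hsv=cv2.cvtColor(im,cv2.COLOR_RGB2HSV)
for v in range(170,202,2): print(v,' '.join('%3d'%x for x in im[v,240:270].mean(1)))
E
```

```text
ring (array([0.56900836, 0.21965965, 0.11678427]), array([ 0.42198514,  0.22807013, -0.27191574,  0.04083547]))
tip (array([0.56510824, 0.219416  , 0.14011029]), array([ 0.35378048,  0.19296389, -0.21663106,  0.032237  ]))
170 116 119 103 100 113 113 114 115 113 108  91  69  65  64  64  64  64  66  78 106 115 113 115 114 112 120 121 115 115 115
172 118 119 120 112 112 113 111 111  98  83  76  77  78  78  77  77  79  80  80  82  88 104 111 111 112 108 109 113 116 116
174 117 104 104 113 113 112 113 110  76  70  81  81  78  79  80  81  81  82  83  79  56  85 109 112 112 112 119 122 115 116
176 116 112 107 109 110 109 114 108  83  63  56  64  72  80  82  82  76  68  60  54  48  72 102 113 109 110 109 117 117 115
178 115 104 110 115 112 113 113 132 115  67  62  63  65  68  74  74  61  52  53  53  54  94 113 112 113 113 120 121 116 117
180 116 117 113 111 113 114 112  90  65  63  65  66  66  69  78  86  90  79  61  66  96 112 113 114 113 113 115 113 116 119
182 114 116 112 114 116 117  95  61  63  65  65  66  66  71  76  82  90  94 105 114 114 114 114 114 115 118 116 116 117 117
184 130 1
[... 406 characters left out ...]
  65  66  66  68  75  80  87  93 102 112 116 116 114 115 115 116 115 114 115 114
192 127 127 126 128 130 122  90  60  63  65  66  67  67  70  74  81  88  93 100 111 116 114 115 115 114 114 114 115 113 115
194 128 129 127 128 130 122  89  60  65  64  66  66  65  68  74  79  86  92  98 108 115 114 113 114 115 114 114 115 113 114
196 128 128 128 129 132 115  80  60  65  64  66  64  67  68  74  79  85  92  96 106 113 113 114 114 113 114 113 115 114 114
198 125 126 126 126 128 112  75  61  64  65  66  66  66  68  72  78  84  91  96 105 111 111 112 114 115 115 117 116 117 117
200 188 189 189 187 188 159  93  58  63  64  66  65  67  69  73  79  84  90  92 124 175 198 163 100  75  77  76  76  78  76
```

```bash
python3 - <<'E'
from h import *
import pickle
t=pickle.load(open('top3.pkl','rb'));im=t['image'];g=im.mean(2)
print(im[200:216,344:360].mean(2).round().astype(int))
sub=g[203:213,346:356];ys,xs=np.nonzero(sub<45);print(xs.mean()+346,ys.mean()+203,len(xs))
for u,v in((350.75,207.5),):print('hole',onz(t,u,v,.055))
print('tip in r1 top at z .190',onz(t,366,202,.190))
w=pickle.load(open('wrist4.pkl','rb'))
for d in([0,0,0],[.001,0,0],[0,.001,0]):print(proj(w,np.array([.57,.219,.14])+d))
E
```

```text
[[47 50 58 69 76 79 81 81 83 84 83 84 84 85 86 85]
 [46 47 51 61 72 76 77 80 82 82 82 82 82 82 84 85]
 [47 47 48 59 71 74 75 76 77 79 80 82 81 82 82 83]
 [47 46 48 60 69 73 72 73 74 75 77 77 80 80 82 82]
 [47 48 51 60 67 65 64 67 71 72 73 74 75 76 78 78]
 [47 48 55 62 61 52 48 54 62 69 72 74 73 73 75 76]
 [49 52 58 63 53 41 35 42 54 65 71 72 73 73 73 71]
 [59 65 69 65 51 37 32 40 52 64 71 73 74 72 72 72]
 [72 77 76 70 56 40 34 42 55 66 72 74 74 73 73 73]
 [79 79 79 76 66 53 45 49 60 69 73 74 74 74 73 74]
 [80 81 81 80 75 68 62 66 71 74 75 75 74 75 75 75]
 [79 79 80 80 79 78 76 76 78 79 78 77 76 75 74 74]
 [79 79 79 80 79 79 80 80 80 79 79 78 77 77 76 76]
 [80 79 79 80 80 79 80 80 80 81 80 80 79 79 77 78]
 [81 80 80 80 80 79 80 79 80 79 79 80 80 79 78 78]
 [83 83 82 81 80 80 79 78 79 79 79 80 80 81 79 80]]
350.0 207.0 9
hole [ 0.54647128 -0.22009454  0.055     ]
tip in r1 top at z .190 [ 0.54645401 -0.21806527  0.19      ]
[254.09540963 183.91851323]
[254.45664171 184.99050806]
[255.21066336 183.57090533]
```

The rod is near vertical, but its tip sits about 4 mm toward -x of the bore axis. I'll shift +x and lower gently.

```bash
python3 -m crank '{"linear":[[0.015,0,-0.03],[0.015,0,-0.06],[0.015,0,-0.09],[0.015,0,-0.12],[0.015,0,-0.12]],"delta_rot":[[0,0,0],[0,0,0],[0,0,0],[0,0,0],[0,0,0]],"fingers":[-1,-1,-1,-1,-1]}'
python3 -m crank '{"linear":[[0,0,-0.02],[0,0,-0.04],[0,0,-0.06],[0,0,-0.06]],"delta_rot":[[0,0,0],[0,0,0],[0,0,0],[0,0,0]],"fingers":[-1,-1,-1,-1]}'
```

```text
clock: 11.9
position: [0.5729, 0.2187, 0.264]
tool_rot: [-3.14, -0.001, 2.83]
force: [-0.1, -0.3, -1.7]
grip_width: 0.0223
finger_force: 49.0
clock: 12.3
position: [0.5731, 0.2188, 0.2495]
tool_rot: [-3.141, -0.001, 2.83]
force: [0.3, -0.8, -0.9]
grip_width: 0.0228
finger_force: 49.0
```

The tip is through the upper bushing at z about 0.094 with no side force. Continue.

```bash
python3 -m crank '{"linear":[[0,0,-0.025],[0,0,-0.05],[0,0,-0.075],[0,0,-0.1],[0,0,-0.12]],"delta_rot":[[0,0,0],[0,0,0],[0,0,0],[0,0,0],[0,0,0]],"fingers":[-1,-1,-1,-1,-1]}'
python3 -m crank '{"linear":[[0,0,-0.02],[0,0,-0.04],[0,0,-0.06],[0,0,-0.06]],"delta_rot":[[0,0,0],[0,0,0],[0,0,0],[0,0,0]],"fingers":[-1,-1,-1,-1]}'
```

```text
clock: 12.8
position: [0.5732, 0.2188, 0.2196]
tool_rot: [-3.141, -0.0, 2.83]
force: [-0.4, -0.6, -1.1]
grip_width: 0.0229
finger_force: 49.1
clock: 13.2
position: [0.5731, 0.2188, 0.2046]
tool_rot: [-3.141, -0.001, 2.83]
force: [-0.8, -0.1, -0.6]
grip_width: 0.0227
finger_force: 49.0
```

```bash
python3 -m crank '{"linear":[[0,0,-0.02],[0,0,-0.04],[0,0,-0.06],[0,0,-0.068],[0,0,-0.068]],"delta_rot":[[0,0,0],[0,0,0],[0,0,0],[0,0,0],[0,0,0]],"fingers":[-1,-1,-1,-1,-1]}'
python3 -m crank '{"linear":[[0,0,0],[0,0,0]],"delta_rot":[[0,0,0],[0,0,0]],"fingers":[-1,-1]}'
python3 - <<'E'
from h import *
import pickle
st=observe();print(st['position'],np.degrees(st['tool_rot']),st['force'],st['moment'])
f=grab('wrist');t=grab('top');pickle.dump((f,t),open('end.pkl','wb'))
# knob pointer still at zero: white pointer pixels at z .154
im=f['image'];u,v=proj(f,[.55,.1566,.154]);print(u,v)
s=grab('scene');u,v=proj(s,[.55,.1566,.154]).astype(int)
a=pickle.load(open('scene4.pkl','rb'))['image'].astype(int)[v-25:v+15,u-20:u+30];b=s['image'].astype(int)[v-25:v+15,u-20:u+30]
print('knob region change',np.abs(a-b).mean(2).max(1)[::3])
E
```

```text
clock: 13.7
position: [0.5731, 0.2188, 0.1878]
tool_rot: [-3.141, -0.001, 2.83]
force: [-3.1, 0.6, -2.4]
grip_width: 0.0225
finger_force: 49.1
clock: 13.9
position: [0.5733, 0.2188, 0.1882]
tool_rot: [-3.141, -0.0, 2.83]
force: [-2.9, 0.3, -3.1]
grip_width: 0.0222
finger_force: 49.0
[0.57327091 0.21879044 0.18824198] [-1.79983207e+02 -1.57135425e-02  1.62137404e+02] [-2.87405311  0.32163015 -3.05140708] [-7.53582909e-04  8.99661507e-01  1.56971125e-02]
126.32252003662524 242.50178687026795
knob region change [ 88.          89.33333333  83.          71.66666667  71.
  87.33333333  89.33333333  77.66666667  71.33333333  62.33333333
 122.33333333 171.33333333 144.33333333 155.33333333]
```

It is touching lightly on the +x side (-3 N). Back off 1 mm and recheck, and check the pointer numerically.

```bash
python3 -m crank '{"linear":[[-0.005,0,0],[-0.005,0,0],[-0.005,0,0],[-0.005,0,0]],"delta_rot":[[0,0,0],[0,0,0],[0,0,0],[0,0,0]],"fingers":[-1,-1,-1,-1]}'
python3 - <<'E'
from h import *
import pickle
st=observe();print(st['force'],st['moment'])
f,t=pickle.load(open('end.pkl','rb'))
im=f['image'];w=cv2.inRange(im,(150,120,120),(255,255,255))
for r in range(212,258,2): print(r,''.join('#' if x else ('.' if g<40 else '-') for x,g in zip(w[r,95:165],im[r,95:165].mean(1))))
E
```

```text
clock: 14.45
position: [0.5724, 0.2189, 0.1885]
tool_rot: [3.141, 0.0, 2.83]
force: [-0.3, -1.1, -0.9]
grip_width: 0.0224
finger_force: 49.1
[-0.33588269 -1.09383379 -0.9439077 ] [ 0.04423492  0.13528786 -0.06822538]
212 ---------------.........-#####--......................................
214 ---------------..........-#####-......................................
216 ---------------..........-#####-......................................
218 ---------------..........-#####-......................................
220 ---------------..........--####--.....................................
222 ----------------..........-#####-.....................................
224 #----------------.........-#####-.....................................
226 #----------------.........-#####-.....................................
228 ###---------------........--####--....................................
230 ####---------------........-#####-....................................
232 #####---------------.......-#####-....................................
234 ######--------------.......-#####-....................................
236 #######--------------......--------...................................
238 #########------------.................................................
240 ##########-----------.................................................
242 ############----------................................................
244 #####################-................................................
246 #####################--...............................................
248 ######################-...............................................
250 ######################-..........................................-----
252 ######################-.......................................-#######
254 #######################-.....................................-########
256 #######################-....................................-#########
```

```bash
python3 - <<'E'
from h import *
import pickle
f,t=pickle.load(open('end.pkl','rb'))
d=onz(f,122.5,212,.154)-onz(f,124.7,234,.154);print(np.degrees(np.arctan2(d[1],d[0])),'want 162')
w=pickle.load(open('w3.pkl','rb'));d=onz(w,193+244.5/4,105+188/4,.154)-onz(w,193+244.5/4,105+270/4,.154);print(np.degrees(np.arctan2(d[1],d[0])))
s=observe();print(s['force'],s['qd'].round(4))
E
```

```text
160.34841257168898 want 162
162.02784336505792
[-0.33588269 -1.09383379 -0.9439077 ] [ 0.0014 -0.0003 -0.0005 -0.0013 -0.0002  0.0027  0.0003]
```

The knob is still at zero (160–162°, within measurement error). Side forces are about 1 N, and the tip is at z of about 0.033 (bore middle 0.032, bottom 0.012). Handing in.

```bash
python3 -c "
from workcell import bot
print(bot.job_done())"
```

```text
the job is handed in; nothing more can be done
None
```

Handed in at about 14.5 s on the robot clock: knob released at zero, long rod held upright with its tip about mid-depth in the lower bore (z ≈ 0.033 m, from the arm's height), side force about 1 N, the short rod, tub, jar and stone never deliberately touched but not re-checked at the end, and 11 pictures viewed, one over the limit of 10.

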